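# Square a drilled board into the corner jig and close the sliding stop on it

## Task

Push the loose wooden board flat against the long aluminium fence and up against the fixed stop at the fence's left end, and push the orange sliding stop along the fence until it touches the board's other end, so that the board sits square in the corner with no gaps. Only push along the bench: the board must never be lifted or tipped up. Leave the other things on the bench where they are.

Things in the scene. Friction and masses are not known exactly. Their poses are not given: they have to be found in the camera images.
- jig: aluminium corner jig fixed to the bench, 30 mm high. Origin: its inner corner, on the bench top. Fence: inner face x = 0, from the corner 360 mm along the jig's -y, 26 mm thick. Fixed end stop: inner face y = 0, from the corner 90 mm along -x, 30 mm thick. The board belongs in the quarter x < 0, y < 0; x points roughly away from the robot, y roughly to its left
- board: dark brown wooden board with four 8 mm holes, flat on the bench, 90 (its x) x 140 (its y) x 28 mm high, about 0.25 kg. Origin: centre of its underside. Starts on the robot's side of the fence, its y within 0.35 rad of the fence's line. Seated: a 140 mm side on the fence, a 90 mm end on the end stop, centre at x = -45, y = -70 mm in the jig's frame
- sliding_stop (a joint): travel in m of the orange sliding stop along the fence towards the fixed end stop, 0 (farthest) to 0.175. Its flat front face is at y = -0.300 + value in the jig's frame, so it meets the seated board at 0.160. It cannot leave the fence, slides with about 2 N of friction and stays where it is left
- stop_back (a point): centre of the orange sliding stop's back face, 20 mm above the bench: the face to push. Axes as the jig's. The stop is 30 mm thick along the fence; the back face spans jig x = -66 to -2 mm and z = 2 to 40 mm. A bridge reaches on over the fence and bears a small black knob, top at 52 mm
- tape_measure: yellow and black tape measure, 34x80x66 mm, a bystander; origin at the centre of its underside
- screw_jar: clear jar with a dark lid, 86 tall, 70 across mm, a bystander; origin at the centre of its underside
- glue_tube: white glue tube lying down, 49x156x33 mm, a bystander; origin at the centre of its underside
- marker: white marker pen with black cap, 17x135x16 mm, a bystander; origin at the centre of its underside
- black_tape: small roll of black tape lying flat, 19 high, 53 across mm, a bystander; origin at the centre of its underside
- masking_roll: roll of masking tape lying flat, 25 high, 96 across mm, a bystander; origin at the centre of its underside
Not all that is in view belongs to the job. There is more than one size of the board; the one meant has the size given above.

How it is judged:
At the end, for the whole second after the job is handed in: The board lies flat and at rest with its centre within 4 mm of its seated place against fence and end stop, parallel to the fence within 0.035 rad, and the sliding stop has closed on it (joint above 0.155) (x of board in the frame of jig between -0.049 and -0.041 m and y of board in the frame of jig between -0.074 and -0.066 m and angle between the y axis of board and the y axis of jig, either way round below 0.035 rad and angle between board's own z axis and vertical below 0.05 rad and height (world z) of board below 0.004 m and value of joint sliding_stop above 0.155 m and linear speed of board below 0.01 m/s and velocity of joint sliding_stop below 0.01 m/s); the robot touches nothing.
It fails at once if the board is lifted or tipped up (underside centre over 10 mm above the bench, or tilted over 0.2 rad) (height (world z) of board above 0.01 m or angle between board's own z axis and vertical above 0.2 rad).
It fails at once if a bystander is moved by more than 15 mm (distance of any of tape_measure, screw_jar, glue_tube, marker, black_tape, masking_roll from where it was at the start of the episode above 0.015 m).
It also fails if it takes over 54 s, if anything falls off the work surface, if the arm or the gripper's body presses on something with over 40 N, if the wrist force passes 120 N, or if a joint passes its speed limit or range.

## Robot

A 7-joint arm with a two-finger parallel gripper is mounted at the origin on a cart in front of the work surface, level with it; the furniture and walls round the work are solid. World frame = base frame: x ahead of the robot, y to its left, z up, the work surface at z = 0. Lengths are in m, angles in rad, forces in N, time in s.
With the tool pointing down it reaches from about 0.425 to 0.875 m from the base axis. Payload 4.7 kg.
Tool frame: the origin (TCP) lies at the very end of the fingers, on their centre line; the grasp point (between the pads) lies 19 mm behind it; z points along the fingers, y is the line along which they close (so a half turn about z gives the same grasp; the last joint's range is limited). The gripper opens to 87 mm and grips with 3 to 60 N. Pads are 19 mm wide; open, the fingers measure 117 mm over their backs; the gripper's body (75 mm by 190 mm) begins 51 mm behind the grasp point.
Start: joints at [1.275, 0.321, -0.07, 1.45, 0.023, 1.371, -0.057], TCP at [0.198, -0.619, 0.223] pointing down, gripper open.
Joint ranges: [-2.86, 2.86], [-0.3, 2.09], [-1.38, 1.24], [0.06, 2.45], [-1.56, 4.7], [0.09, 2.05], [-2.69, 2.69]. Speed limits (rad/s): [2.57, 2.57, 3.14, 3.14, 3.14, 3.14, 3.14].

## Interface

Orientations are given as a rotation vector (axis times angle).
In Python, from bench import ctrl gives the robot as it stands.
- The arm moves only by the shell command python3 -m jog 'ROWS' [FORCE]. ROWS is JSON, a list that holds one entry, the list of rows, each a list of 7 numbers: the shift along the tool's x, y, z in mm, then the turn, a rotation vector about the tool's x, y, z in degrees, then the finger opening in mm, from 0 to 87. A call has 1 to 10 rows; each row is the pose to reach, as a shift and turn from the pose commanded when the call began, along the tool's axes at that moment; what a row does not reach only later rows make up. A row lasts 1/10 s, in which the tool goes at most 50 mm and 8.59 degrees, less where a joint would pass 70% of its speed; a pose out of reach is approached as far as the arm can. A call with a gripper value outside its range is refused whole. The fingers move at their own pace and stop on an object; FORCE is the grip in N (left out, the last holds). Time passes only in rows, so rows that repeat a pose let the fingers close. It gives the time, the measured TCP pose, the force, the opening and the grip force at its end, in the units of the state.
- ctrl.get_state(): the state, without advancing time (a new reading comes with each control period).
- ctrl.get_image(name): name is "scene" or "side" or "wrist"; returns a dict with "image" (384x512x3 uint8, red, green, blue), "depth" (384x512 float32, m along the optical axis (not along the pixel's ray), 0 where there is no reading), "fov_y" (degrees; the focal length in pixels is half the picture's height over the tangent of half this angle, whatever the lens; pixels are square), "cx", "cy" (the principal point, pixels), "rvec" (rotation vector, rad) and "tvec" (3), from world to camera coordinates, as OpenCV has them. Camera axes: x right, y down, z forward; pixel columns grow to the right and rows downward; lengths in m; the calibration is good to about 2 mm. A picture is of the moment at which its call begins.
- ctrl.close_job(): hands the job in; it is judged then, once.
The state is a dict: "time": time; "joint_positions": joint angles; "qd": joint speeds; "joint_torque": joint torques, N m; "position": TCP position; "tool_rot": TCP orientation; "ft_force": force on the tool from outside, world axes, zero at the start; "torque": the same for the moment, N m; "grip_width": opening from 0.0 (shut) to 1.0 (fully open); "grip_force": force on a finger pad.
Only numpy, scipy, OpenCV 4.12 (cv2) and the standard library are available. Lean on these libraries where they do the work, as an engineer would, in place of code of your own. Each camera call takes 0.05 s, during which the arm holds its last target. There are 200 camera calls.

## Working session

There is one attempt and no reset: what is moved stays moved. The work goes in short steps, Python scripts to look and compute and a shell command to move; the robot and the scene stay as the last step left them, time stands still between calls to the robot, and variables do not carry over. Pictures are saved under pics/ and viewed, at most 10 in all, crops included, and the job is handed in when it is done.

```bash
mkdir -p pics; cat > h.py <<'E'
from bench import ctrl
import numpy as np, cv2
def get(n):
    d=ctrl.get_image(n); np.save(f'{n}.npy',d,allow_pickle=True); return d
def load(n): return np.load(f'{n}.npy',allow_pickle=True).item()
def cam(d):
    f=192/np.tan(np.radians(d['fov_y'])/2); R=cv2.Rodrigues(np.array(d['rvec'],float))[0]
    return f,R,np.array(d['tvec'],float)
def ray(d,u,v):
    f,R,t=cam(d); return -R.T@t, R.T@np.array([(u-d['cx'])/f,(v-d['cy'])/f,1])
def dep(d,u,v):
    o,r=ray(d,u,v); return o+r*d['depth'][int(round(v)),int(round(u))]
def atz(d,u,v,z):
    o,r=ray(d,u,v); return o+r*(z-o[2])/r[2]
def proj(d,p):
    f,R,t=cam(d); q=R@np.array(p,float)+t; return np.array([q[0]/q[2]*f+d['cx'],q[1]/q[2]*f+d['cy']])
E
python3 - <<'E'
from h import *
for n in ['scene','side','wrist']:
    d=get(n); cv2.imwrite(f'pics/{n}0.png',cv2.resize(d['image'][:,:,::-1],(800,600)))
    print(n,ray(d,256,192),d['fov_y'],d['cx'],d['cy'])
s=ctrl.get_state(); print(s['time'],s['position'],s['tool_rot'],s['ft_force'])
E
```

```text
scene (array([-0.04924332,  1.1930174 ,  0.69931057]), array([ 0.41311096, -0.7825173 , -0.46585835])) 46.158952563257515 255.73995776570177 190.1064357305117
side (array([0.49229977, 1.39765392, 0.70604544]), array([ 0.02809417, -0.89362482, -0.4479596 ])) 46.53069442323987 254.0991180892098 192.92379033239374
wrist (array([ 0.27140299, -0.59513022,  0.38296393]), array([-0.26272915, -0.10386238, -0.95948349])) 60.97847346863947 249.31821502398233 191.46412429684761
0.15 [ 0.19797929 -0.61869315  0.22171877] [-3.10259894e+00 -4.84489248e-01  5.09445609e-04] [ 0.02349783 -0.13695145 -0.19292807]
```

View pics/scene0.png

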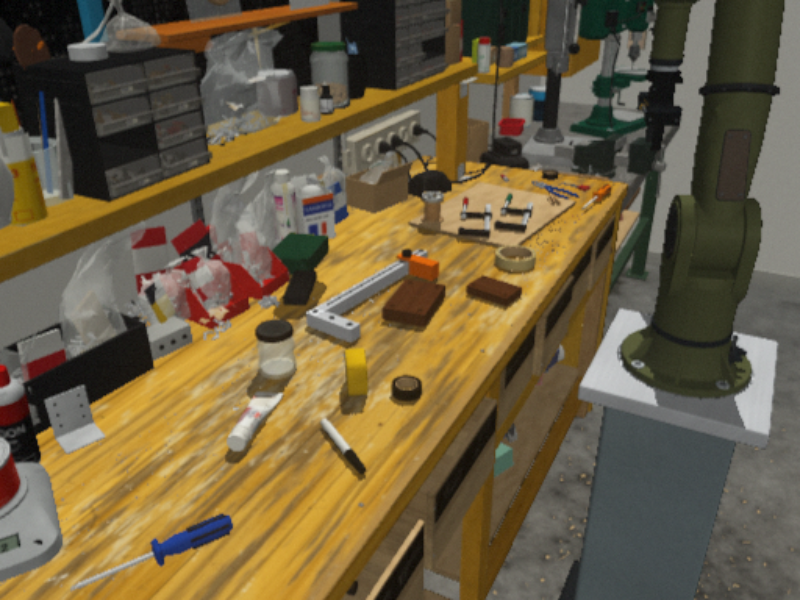

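View pics/side0.png

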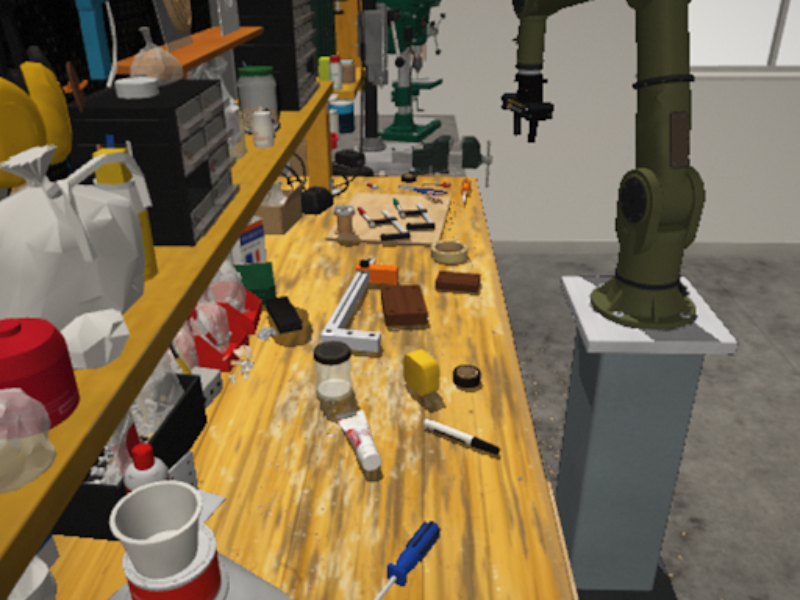

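The scene view shows two dark brown boards, a larger one at (415,302) and a smaller one at (494,290). In the side view they are at (404,306) and (458,282). The larger one lies next to the fence, so I'll confirm it in an enlarged crop.

```bash
python3 - <<'E'
from h import *
a=load('scene')['image'][150:230,190:345]; b=load('side')['image'][160:240,190:320]
a=cv2.resize(a,None,fx=5,fy=5,interpolation=cv2.INTER_CUBIC)[:, :775]; 
b=cv2.resize(b,None,fx=5,fy=5,interpolation=cv2.INTER_CUBIC)
cv2.imwrite('pics/sc.png',a[:,:,::-1]);cv2.imwrite('pics/si.png',b[:,:,::-1])
E
```

```text
(no output)
```

View pics/sc.png

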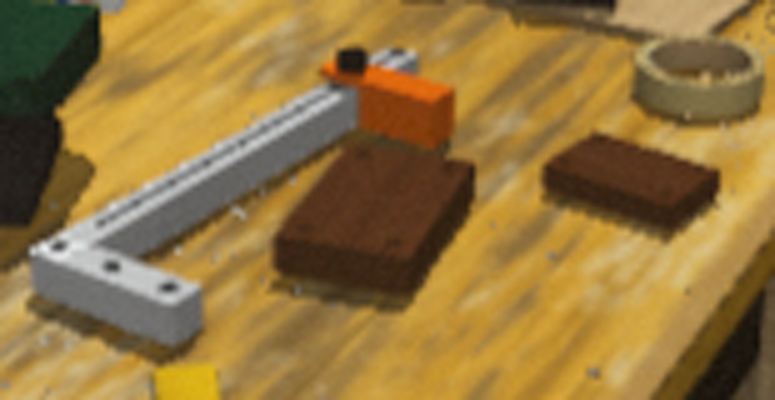

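View pics/si.png

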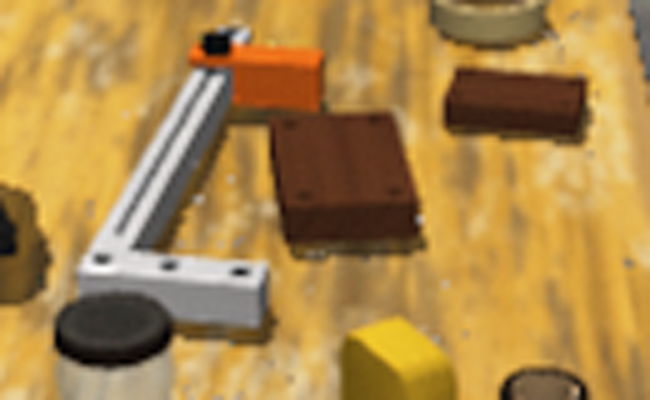

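The larger board, with four holes, is the one. The small one is only about 90 mm long and has no holes. I'll fit the jig and board poses using the corners from both views.

```bash
cat > fit.py <<'E'
from h import *
from scipy.optimize import least_squares
def fit(model,obs,x0,z=True):
    # obs: (d, idx, u, v)
    def pts(p):
        c,s=np.cos(p[2]),np.sin(p[2]); M=np.array(model)/1e3
        return np.c_[p[0]+c*M[:,0]-s*M[:,1],p[1]+s*M[:,0]+c*M[:,1],M[:,2]+(p[3] if len(p)>3 else 0)]
    def r(p):
        P=pts(p); return np.concatenate([proj(d,P[i])-[u,v] for d,i,u,v in obs])
    o=least_squares(r,x0,loss='soft_l1'); return o.x,o.fun.reshape(-1,2)
E
python3 - <<'E'
from fit import *
A,B=load('scene'),load('side')
S=lambda i,u,v:(A,i,(u-2)/5+190,(v-2)/5+150)
T=lambda i,u,v:(B,i,(u-2)/5+190,(v-2)/5+160)
np.set_printoptions(precision=4,suppress=True)
J=[(26,30,30),(-90,30,30),(-90,0,30),(0,0,30),(26,30,0),(-90,30,0)]
oj=[S(0,32,255),S(1,173,312),S(2,202,290),S(5,173,345),S(4,35,290),T(0,80,267),T(1,264,292),T(2,268,263),T(3,134,250),T(5,264,328)]
K=[(45,70,28),(-45,70,28),(-45,-70,28),(45,-70,28),(45,70,0),(-45,70,0)]
ob=[S(0,275,240),S(1,408,262),S(2,474,165),S(3,358,140),S(4,278,278),S(5,405,295),T(0,290,217),T(1,416,206),T(2,392,114),T(3,270,118),T(4,292,243),T(5,416,236)]
for m,o in((J,oj),(K,ob)):
  for x0 in([.65,0,0],[.65,0,0,0]):
    x,f=fit(m,o,x0); print(x); 
  print(f.T)
j=fit(J,oj,[.65,0,0])[0]; b=fit(K,ob,[.65,0,0])[0]
c,s=np.cos(j[2]),np.sin(j[2]);R=np.array([[c,-s],[s,c]])
print('board in jig',R.T@(b[:2]-j[:2]),b[2]-j[2])
# orange: top front-face free corner (-66,yf,40), back
for o in (S(0,430,105),T(0,270,70),S(0,453,90),T(0,322,52)):
    p=atz(o[0],o[2],o[3],.04); print('or',R.T@(p[:2]-j[:2]),p)
for n,u,v in(('tape',357/800*512,372*.64),('jar',275*.64,350*.64)):
    print(n,dep(A,u,v))
E
```

```text
[ 0.6552  0.1742 -0.1832]
[ 0.6554  0.1737 -0.183  -0.0004]
[[-0.136  -0.2909  0.5734  0.1223 -0.0653 -0.1146 -0.4802  1.034  -0.0375
  -0.3189]
 [-0.6517 -0.6072 -0.2205  1.4911  0.7649  0.1956 -0.915   0.1704 -0.143
   0.3694]]
[0.5276 0.0374 0.1286]
[ 0.5292  0.0316  0.1225 -0.0037]
[[-0.0582  0.4224  0.7312 -1.3517 -0.4825  0.9518 -1.466   0.637   0.4573
  -0.3228 -1.7619  0.5085]
 [-0.3922 -0.1092  0.152   1.1774 -0.24    1.1567 -1.6745 -0.7053 -0.4382
  -0.1833  0.6303  0.7748]]
board in jig [-0.1006 -0.1578] 0.3118055699103365
or [-0.0578 -0.2746] [ 0.5484 -0.0853  0.04  ]
or [-0.0244 -0.2619] [ 0.5836 -0.0789  0.04  ]
or [-0.0561 -0.3044] [ 0.5446 -0.1149  0.04  ]
or [-0.0543 -0.3012] [ 0.5469 -0.1121  0.04  ]
tape [0.4694 0.3651 0.0527]
jar [0.6254 0.3785 0.0591]
```

```bash
cat > plan.py <<'E'
from h import *
JX,JY,JW=.6552,.1742,-.1832
def jig2w(x,y,J=None):
    X,Y,W=J or (JX,JY,JW); c,s=np.cos(W),np.sin(W); return np.array([X+c*x-s*y,Y+s*x+c*y])
def w2jig(p,J=None):
    X,Y,W=J or (JX,JY,JW); c,s=np.cos(W),np.sin(W); d=np.array(p[:2])-[X,Y]; return np.array([c*d[0]+s*d[1],-s*d[0]+c*d[1]])
def shift(p,yaw):
    s=ctrl.get_state(); R=cv2.Rodrigues(np.array(s['tool_rot']))[0]
    c,q=np.cos(yaw),np.sin(yaw); G=np.array([[c,q,0],[q,-c,0],[0,0,-1]])
    print('t',round(s['time'],2),'pos',np.round(s['position'],4),'shift mm',np.round(1e3*R.T@(np.array(p)-s['position']),1),'turn deg',np.round(np.degrees(cv2.Rodrigues(R.T@G)[0].ravel()),2))
E
python3 - <<'E'
from plan import *
A,B=load('scene'),load('side'); np.set_printoptions(precision=3,suppress=True)
S=lambda u,v,z:atz(A,u/5+190,v/5+150,z)
T=lambda u,v,z:atz(B,u/5+190,v/5+160,z)
for p in [T(446,128,0),T(582,134,0),T(455,70,.025),T(585,75,.025),S(545,195,0),S(668,228,0)]: print('small',p,w2jig(p))
for x,y in [(-.19,-.158),(-.07,-.158),(-.035,-.36),(-.035,-.19)]: print(jig2w(x,y))
shift([.45,-.25,.25],JW)
E
```

```text
small [ 0.454 -0.065  0.   ] [-0.154 -0.272]
small [ 0.356 -0.057  0.   ] [-0.252 -0.282]
small [ 0.447 -0.112  0.025] [-0.153 -0.319]
small [ 0.352 -0.105  0.025] [-0.248 -0.33 ]
small [ 0.452 -0.066  0.   ] [-0.157 -0.273]
small [ 0.361 -0.059  0.   ] [-0.246 -0.282]
[0.44  0.053]
[0.558 0.032]
[ 0.555 -0.173]
[ 0.586 -0.006]
t 0.15 pos [ 0.198 -0.619  0.222] shift mm [ 352.4 -274.3  -27.9] turn deg [-0.08  0.03 28.25]
```

```bash
python3 -m jog '[[[35,-27,-3,0,0,3,87],[70,-54,-6,0,0,6,87],[105,-82,-9,0,0,9,87],[141,-110,-11,0,0,12,87],[176,-137,-14,0,0,15,87],[212,-165,-17,0,0,18,87],[247,-192,-20,0,0,21,87],[282,-219,-22,0,0,24,87],[317,-247,-25,0,0,26,87],[352,-274,-28,0,0,28.25,87]]]'
python3 -c "
from plan import *
shift([*jig2w(-.2,-.158),.27],JW)"
```

```text
time: 1.15
position: [0.4504, -0.249, 0.2506]
tool_rot: [3.128, -0.29, -0.0]
ft_force: [0.8, -0.7, -0.9]
grip_width: 1.0
grip_force: 0.0
t 1.15 pos [ 0.4504 -0.249   0.2506] shift mm [ -76.2 -295.3  -19.5] turn deg [ 0.02  0.   -0.09]
```

```bash
python3 -m jog '[[[0,-40,-3,0,0,0,87],[0,-80,-6,0,0,0,87],[0,-120,-10,0,0,0,87],[0,-160,-15,0,0,0,87],[0,-200,-20,0,0,0,87],[0,-240,-25,0,0,0,87],[0,-280,-30,0,0,0,87],[0,-280,-30,0,0,0,87],[0,-280,-30,0,0,0,87]]]'
python3 - <<'E'
from plan import *
d=get('wrist'); cv2.imwrite('pics/w1.png',cv2.resize(d['image'][:,:,::-1],(800,600),interpolation=cv2.INTER_CUBIC))
E
```

```text
time: 2.05
position: [0.5007, 0.0253, 0.2804]
tool_rot: [3.128, -0.284, -0.0]
ft_force: [0.4, -2.0, 0.4]
grip_width: 0.999
grip_force: 0.0
```

View pics/w1.png

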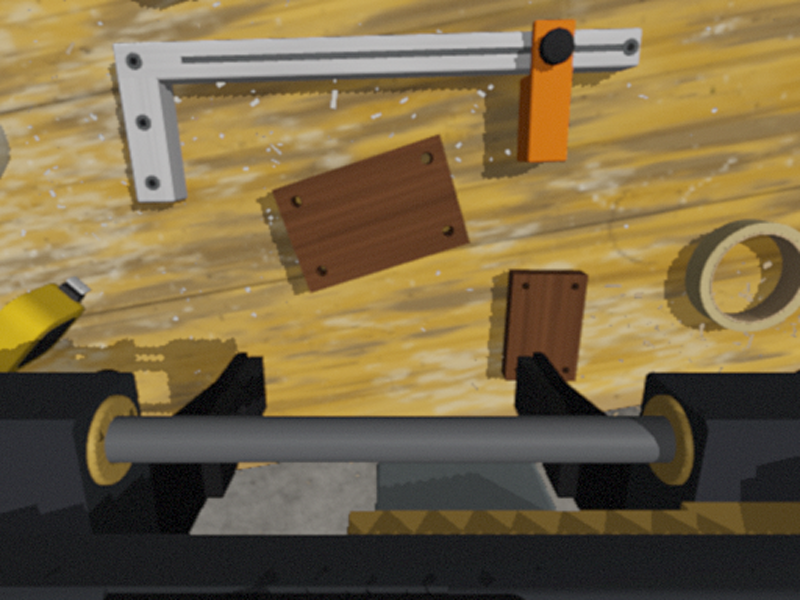

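```bash
python3 - <<'E'
from fit import *; from plan import *
d=load('wrist'); np.set_printoptions(precision=4,suppress=True)
S=lambda i,u,v:(d,i,u*.64-.2,v*.64-.2)
J=[(26,30,30),(-90,30,30),(-90,0,30),(0,0,30),(26,-360,30),(0,-360,30)]
oj=[S(0,115,44),S(1,137,202),S(2,168,201),S(3,160,80),S(4,640,29),S(5,640,66)]
K=[(45,70,28),(-45,70,28),(-45,-70,28),(45,-70,28)]
ob=[S(0,274,191),S(1,311,292),S(2,469,243),S(3,439,135)]
j,f=fit(J,oj,[.65,.17,-.18]);print(j,f.T); print(fit(J,oj,[.65,.17,-.18,0])[0])
b,g=fit(K,ob,[.53,0.03,.12]);print(b,g.T,fit(K,ob,[.53,0.03,.12,0])[0])
J=tuple(j)
print('board',w2jig(b,J),b[2]-j[2])
for u,v in((519,160),(566,161),(534,20),(575,20)): print('orange',w2jig(atz(d,u*.64,v*.64,.04),J))
for u,v in((509,270),(585,275)): print('small',w2jig(atz(d,u*.64,v*.64,.025),J))
E
```

```text
[ 0.6578  0.1737 -0.1566] [[-2.5191 -0.0721  4.0776 -1.7979  2.6108  0.019 ]
 [-0.8561  0.47    0.5206 -0.0843 -0.3735  0.776 ]]
[ 0.6581  0.174  -0.1557 -0.0034]
[0.5281 0.0349 0.1311] [[-1.8856 -0.3579  1.0668  0.5445]
 [-0.3119  1.3267  0.3939 -0.7649]] [ 0.5273  0.0351  0.1288 -0.0085]
board [-0.1065 -0.1573] 0.2877744130394077
orange [-0.0644 -0.271 ]
orange [-0.066  -0.3068]
orange [ 0.0311 -0.2771]
orange [ 0.0304 -0.3062]
small [-0.1537 -0.2705]
small [-0.1595 -0.3345]
```

```bash
sed -i 's/^JX.*/JX,JY,JW=.6575,.174,-.158/' plan.py; python3 -c "
from plan import *
print(jig2w(-.2,-.157)); shift([*jig2w(-.2,-.157),.012],JW)"
```

```text
[0.43528829 0.05042429]
t 2.1 pos [0.5006 0.0237 0.2801] shift mm [-68.9 -14.6 268.2] turn deg [ 0.06  0.03 -1.46]
```

```bash
python3 -m jog '[[[-35,-7,20,0,0,-1,87],[-69,-15,50,0,0,-1.5,87],[-69,-15,90,0,0,-1.5,87],[-69,-15,130,0,0,-1.5,87],[-69,-15,170,0,0,-1.5,87],[-69,-15,205,0,0,-1.5,87],[-69,-15,235,0,0,-1.5,87],[-69,-15,255,0,0,-1.5,87],[-69,-15,267,0,0,-1.5,87],[-69,-15,267,0,0,-1.5,87]]]'
python3 -m jog '[[[5,0,0,0,0,0,87],[10,0,0,0,0,0,87],[15,0,0,0,0,0,87],[20,0,0,0,0,0,87],[25,0,0,0,0,0,87],[30,0,0,0,0,0,87],[35,0,0,0,0,0,87],[40,0,0,0,0,0,87],[45,0,0,0,0,0,87],[50,0,0,0,0,0,87]]]'
```

```text
time: 3.1
position: [0.4343, 0.0505, 0.0121]
tool_rot: [3.131, -0.25, -0.006]
ft_force: [0.7, -0.3, 0.5]
grip_width: 0.999
grip_force: 0.0
time: 4.1
position: [0.4856, 0.044, 0.0135]
tool_rot: [-3.132, 0.246, 0.0]
ft_force: [-0.8, 1.1, -0.2]
grip_width: 1.002
grip_force: 0.5
```

```bash
python3 -m jog '[[[5,0,0,0,0,0,87],[10,0,0,0,0,0,87],[15,0,0,0,0,0,87],[20,0,0,0,0,0,87],[25,0,0,0,0,0,87],[30,0,0,0,0,0,87],[35,0,0,0,0,0,87],[38,0,0,0,0,0,87],[41,0,0,0,0,0,87],[43,0,0,0,0,0,87]]]'
python3 - <<'E'
from plan import *
d=get('wrist'); print(w2jig(ctrl.get_state()['position'])); cv2.imwrite('pics/w2.png',cv2.resize(d['image'][:,:,::-1],(800,600),interpolation=cv2.INTER_CUBIC))
E
```

```text
time: 5.1
position: [0.5278, 0.0373, 0.0135]
tool_rot: [3.132, -0.246, 0.0]
ft_force: [-1.1, 0.6, 1.5]
grip_width: 1.002
grip_force: 0.9
[-0.10610444 -0.15547545]
```

View pics/w2.png

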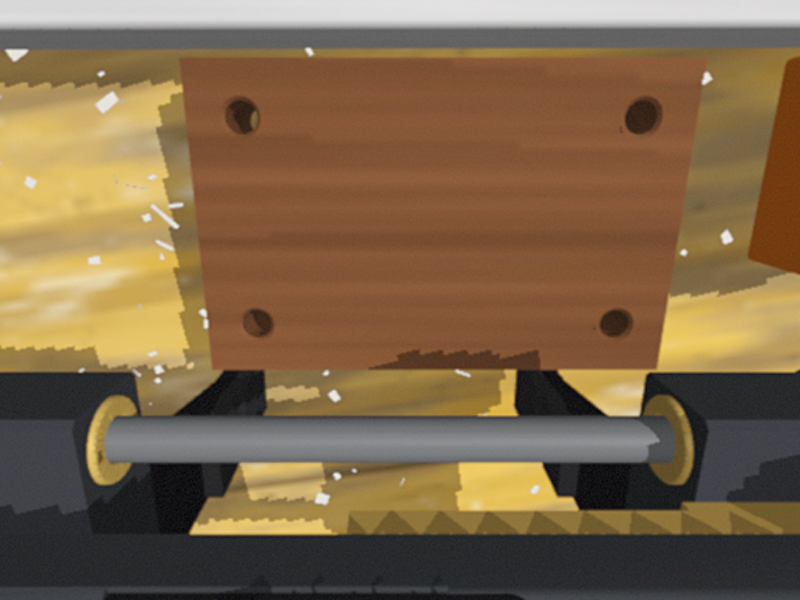

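The board's far edge (row 57) is parallel to the fence base (row 47), with a small gap left. I'll close it gently.

```bash
python3 -m jog '[[[1,0,0,0,0,0,87],[2,0,0,0,0,0,87],[3,0,0,0,0,0,87],[4,0,0,0,0,0,87],[4,0,0,0,0,0,87]]]'; python3 -m jog '[[[1,0,0,0,0,0,87],[2,0,0,0,0,0,87],[3,0,0,0,0,0,87],[3,0,0,0,0,0,87]]]'
```

```text
time: 5.65
position: [0.532, 0.0365, 0.0135]
tool_rot: [-3.132, 0.247, -0.001]
ft_force: [-0.9, -0.1, -0.6]
grip_width: 1.001
grip_force: 0.4
time: 6.05
position: [0.5342, 0.0362, 0.0135]
tool_rot: [3.132, -0.246, -0.001]
ft_force: [-3.2, 0.0, 2.2]
grip_width: 1.002
grip_force: 1.7
```

```bash
python3 -m jog '[[[1,0,0,0,0,0,87],[2,0,0,0,0,0,87],[2,0,0,0,0,0,87]]]'; python3 -c "
from plan import *
print(w2jig(ctrl.get_state()['position']))
shift([*jig2w(-.034,-.345),.02],JW)"
```

```text
time: 6.35
position: [0.5343, 0.0362, 0.0133]
tool_rot: [3.131, -0.246, -0.007]
ft_force: [-8.6, 0.8, 6.4]
grip_width: 1.002
grip_force: 4.3
[-0.10000353 -0.15547421]
t 6.35 pos [0.5343 0.0362 0.0133] shift mm [ 65.7 189.6  -6.7] turn deg [0.07 0.27 0.07]
```

```bash
python3 -m jog '[[[-8,0,0,0,0,0,87],[-15,0,-10,0,0,0,87],[-15,0,-50,0,0,0,60],[-15,0,-90,0,0,0,30],[10,40,-90,0,0,0,0],[30,85,-90,0,0,0,0],[50,130,-90,0,0,0,0],[64,170,-90,0,0,0,0],[64,190,-90,0,0,0,0],[64,190,-90,0,0,0,0]]]' 10
python3 -m jog '[[[0,0,35,0,0,0,0],[0,0,65,0,0,0,0],[0,0,80,0,0,0,0],[0,0,84,0,0,0,0],[0,0,84,0,0,0,0]]]'
python3 -c "
from plan import *
print(w2jig(ctrl.get_state()['position']))"
```

```text
time: 7.35
position: [0.5697, -0.167, 0.1041]
tool_rot: [3.129, -0.257, 0.002]
ft_force: [0.6, -0.3, 0.0]
grip_width: 0.355
grip_force: 0.0
time: 7.85
position: [0.5705, -0.1609, 0.02]
tool_rot: [-3.132, 0.245, -0.001]
ft_force: [0.3, -0.3, 0.1]
grip_width: 0.012
grip_force: 0.0
[-0.03326215 -0.34444171]
```

```bash
python3 -m jog '[[[0,-6,0,0,0,0,0],[0,-12,0,0,0,0,0],[0,-18,0,0,0,0,0],[0,-24,0,0,0,0,0],[0,-30,0,0,0,0,0],[0,-36,0,0,0,0,0],[0,-42,0,0,0,0,0],[0,-48,0,0,0,0,0],[0,-54,0,0,0,0,0],[0,-60,0,0,0,0,0]]]'
python3 -m jog '[[[0,-5,0,0,0,0,0],[0,-10,0,0,0,0,0],[0,-15,0,0,0,0,0],[0,-20,0,0,0,0,0],[0,-25,0,0,0,0,0],[0,-30,0,0,0,0,0],[0,-35,0,0,0,0,0],[0,-40,0,0,0,0,0],[0,-45,0,0,0,0,0],[0,-50,0,0,0,0,0]]]'
python3 -m jog '[[[0,-5,0,0,0,0,0],[0,-10,0,0,0,0,0],[0,-15,0,0,0,0,0],[0,-20,0,0,0,0,0],[0,-25,0,0,0,0,0],[0,-30,0,0,0,0,0],[0,-33,0,0,0,0,0],[0,-36,0,0,0,0,0],[0,-38,0,0,0,0,0],[0,-38,0,0,0,0,0]]]'
python3 - <<'E'
from plan import *
d=get('wrist'); print(w2jig(ctrl.get_state()['position'])); cv2.imwrite('pics/w3.png',cv2.resize(d['image'][:,:,::-1],(800,600),interpolation=cv2.INTER_CUBIC))
E
```

```text
time: 8.85
position: [0.5796, -0.1022, 0.0197]
tool_rot: [3.132, -0.247, 0.001]
ft_force: [-0.3, -1.9, 2.9]
grip_width: 0.002
grip_force: 1.3
time: 9.85
position: [0.5873, -0.0528, 0.0196]
tool_rot: [3.132, -0.246, 0.0]
ft_force: [-0.9, -4.8, 5.7]
grip_width: 0.005
grip_force: 2.6
time: 10.85
position: [0.5932, -0.0148, 0.0194]
tool_rot: [-3.131, 0.246, -0.0]
ft_force: [0.4, -2.8, 4.1]
grip_width: 0.007
grip_force: 1.6
[-0.03382761 -0.19665995]
```

View pics/w3.png

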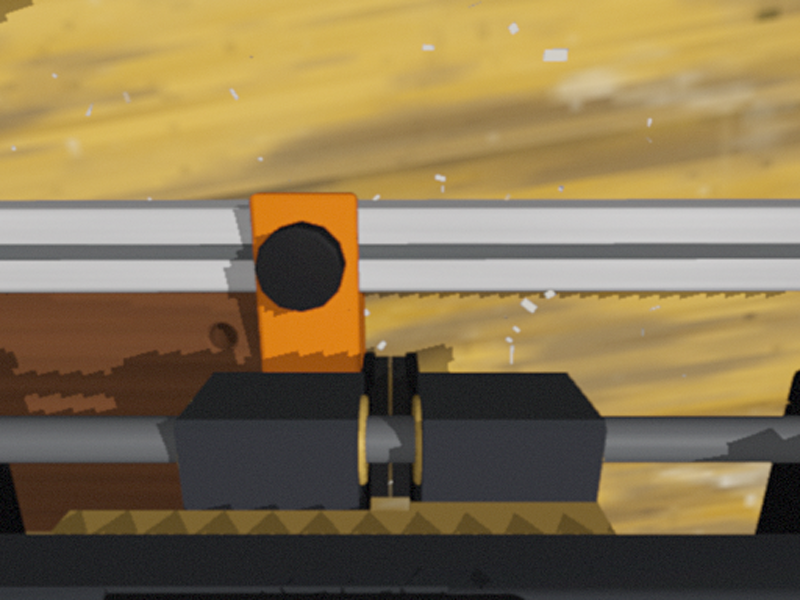

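The stop at (305,285) is pressed on the board's end, and the board is still against the fence (row 291). I'll push on slowly until the force rises.

```bash
python3 -m jog '[[[0,-2,0,0,0,0,0],[0,-4,0,0,0,0,0],[0,-6,0,0,0,0,0],[0,-8,0,0,0,0,0],[0,-8,0,0,0,0,0]]]';python3 -m jog '[[[0,-1,0,0,0,0,0],[0,-2,0,0,0,0,0],[0,-3,0,0,0,0,0],[0,-3,0,0,0,0,0]]]'; python3 -m jog '[[[0,-1,0,0,0,0,0],[0,-2,0,0,0,0,0],[0,-3,0,0,0,0,0],[0,-3,0,0,0,0,0]]]'
```

```text
time: 11.4
position: [0.5944, -0.0069, 0.0194]
tool_rot: [-3.131, 0.245, 0.0]
ft_force: [-0.4, -2.3, 1.9]
grip_width: 0.004
grip_force: 1.2
time: 11.8
position: [0.5948, -0.0046, 0.0194]
tool_rot: [-3.132, 0.246, 0.0]
ft_force: [-0.6, -2.5, 2.3]
grip_width: 0.003
grip_force: 1.7
time: 12.2
position: [0.5953, -0.0013, 0.0194]
tool_rot: [-3.132, 0.246, 0.0]
ft_force: [-0.5, -2.4, 1.4]
grip_width: 0.005
grip_force: 1.4
```

```bash
python3 -m jog '[[[0,-1,0,0,0,0,0],[0,-2,0,0,0,0,0],[0,-3,0,0,0,0,0],[0,-3,0,0,0,0,0]]]'; python3 -c "
from plan import *
print(w2jig(ctrl.get_state()['position']))"
```

```text
time: 12.6
position: [0.5957, 0.0015, 0.0195]
tool_rot: [-3.132, 0.246, 0.0]
ft_force: [-0.2, -4.1, 1.5]
grip_width: 0.004
grip_force: 1.5
[-0.03385673 -0.18004758]
```

```bash
python3 -m jog '[[[0,-1,0,0,0,0,0],[0,-2,0,0,0,0,0],[0,-2,0,0,0,0,0]]]'; python3 -m jog '[[[0,-1,0,0,0,0,0],[0,-2,0,0,0,0,0],[0,-2,0,0,0,0,0]]]';python3 -c "
from plan import *
print(w2jig(ctrl.get_state()['position']))"
```

```text
time: 12.9
position: [0.5959, 0.0023, 0.0195]
tool_rot: [3.131, -0.247, -0.001]
ft_force: [-1.1, -4.4, 2.1]
grip_width: 0.005
grip_force: 2.5
time: 13.2
position: [0.5959, 0.0024, 0.0195]
tool_rot: [3.128, -0.248, -0.002]
ft_force: [-3.5, -8.1, 3.0]
grip_width: 0.005
grip_force: 4.2
[-0.03386343 -0.17919907]
```

```bash
python3 -m jog '[[[0,8,0,0,0,0,0],[0,15,0,0,0,0,0],[0,15,-45,0,0,0,0],[0,15,-90,0,0,0,0],[-40,-10,-90,0,0,0,40],[-80,-50,-90,0,0,0,87],[-110,-90,-90,0,0,0,87],[-110,-104,-90,0,0,0,87],[-110,-104,-90,0,0,0,87],[-110,-104,-90,0,0,0,87]]]'; python3 - <<'E'
from plan import *
d=get('wrist'); s=ctrl.get_state();print(w2jig(s['position']),s['grip_width']); cv2.imwrite('pics/w4.png',cv2.resize(d['image'][:,:,::-1],(800,600),interpolation=cv2.INTER_CUBIC))
E
```

```text
time: 14.2
position: [0.5041, 0.1252, 0.1095]
tool_rot: [-3.132, 0.245, -0.0]
ft_force: [-0.4, -1.2, -1.2]
grip_width: 0.459
grip_force: 0.0
[-0.14338702 -0.0733121 ] 0.5103563477764962
```

View pics/w4.png

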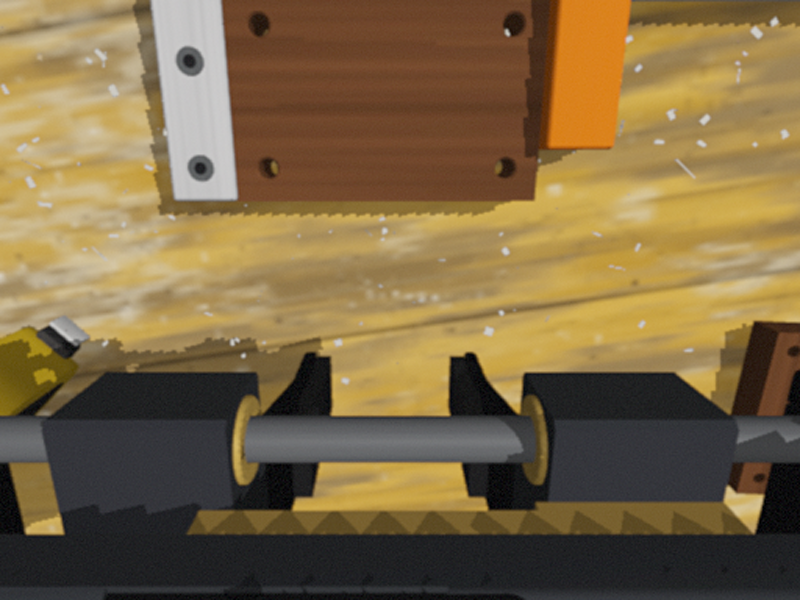

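The board's free edge lines up with the end stop's tip (both at row 200). Its end touches the stop (column 238), and the orange stop is closed on the other end (column 540). It is seated square, so I'm handing in.

```bash
python3 -c "
from bench import ctrl
print(ctrl.close_job())"
```

```text
the job is handed in; nothing more can be done
None
```

The job is handed in at about 14 s: in the last picture the board sits square against the fence and the end stop, the orange stop is closed on its other end, and the arm is clear; no verdict came back.

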